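Baking sheet onto the middle rails of the cooling rack

TASK

Put the small baking sheet away: take it by its blue grip, slide it in from the open front of the steel rack onto the middle one of the three rail pairs, grip outward, all the way back to the stops, and let go. Leave the mug and the spice jar where they stand.

Things in the scene. Friction and masses are not known exactly. Their poses are not given: they have to be found in the camera images.
- sheet: Aluminium baking sheet, 165 (x) x 170 (y) x 4 mm, rim 9 mm high, about 0.25-0.4 kg; origin at the centre of its underside, z up, x towards its rear edge. Near the front edge, centred at x=-70 mm, y=0, stands a blue grip plate 10 mm thick (along x), 80 mm wide (y), its top 52 mm above the underside. Starts flat on a wooden stove cover, top at z=76 mm. A wall cabinet hangs up to the left.
- rack: Fixed steel rack, 124 (x) x 218 x 155 mm high; origin: centre of underside, on the cover; x from open front to back. 3 rail pairs along x, 4 mm thick, tops at z=35, 85 (middle), 135 mm, inner edges y=+-66, side flanges at y=+-96, rear stops at x=58 mm. Sheet home on the middle pair: origin at x=-24.5, z=85 mm, its grip outside, 32 mm before the rails. Open between the rails and above.
- mug: Two-tone mug (dark upper, light lower half), 86 x 121 x 99 mm, handle towards its -y; origin at the centre of its underside. Bystander, stands on the cover behind the sheet.
- spice_jar: Spice jar with a black cap and a blue label, 41 mm across, 105 mm high; origin at the centre of its underside. Bystander, stands on the cover at the back left.

How it is judged:
By the outcome, as a careful person would: the job done as asked, in the order asked, and still so for the second after the job is handed in, with the robot touching nothing.
It also fails if it takes over 40 s, if anything falls off the work surface, if the arm or the gripper's body presses on something with over 40 N, if the wrist force passes 120 N, or if a joint passes its speed limit or range.

ROBOT

A 6-joint arm with a two-finger parallel gripper is mounted at the origin on a cart in front of the work surface, level with it; the furniture and walls round the work are solid. World frame = base frame: x ahead of the robot, y to its left, z up, the work surface at z = 0. Lengths are in m, angles in degrees, forces in N, time in s.
With the tool pointing down it reaches from about 0.4 to 0.825 m from the base axis. Payload 7 kg.
Tool frame: the origin (TCP) lies between the finger pads; the fingertips stand 25 mm ahead of it and the grasp point (between the pads) lies 6 mm ahead of it; z points along the fingers, y is the line along which they close (so a half turn about z gives the same grasp; the last joint's range is limited). The gripper opens to 88 mm and grips with 3 to 60 N. Pads are 19 mm wide; open, the fingers measure 130 mm over their backs; the gripper's body (78 mm by 193 mm) begins 47 mm behind the grasp point.
Start: joints at [90.82, 20.546, 0.682, 0, -70.136, -16.507], TCP at [0.183, 0.65, 0.252] pointing down, gripper open.
Joint ranges: [-176.03, 176.03], [-82.01, 121.73], [-58.28, 71.71], [-173.87, 95.51], [-174.79, -0.11], [-173.66, 173.66]. Speed limits (degrees/s): [136.94, 136.94, 172.46, 180, 180, 180].

INTERFACE

Orientations are given as [roll, pitch, yaw] about the fixed x, y, z axes, in that order (R = Rz(yaw) Ry(pitch) Rx(roll)).
In Python, from plant import ctrl, viewer, job gives the robot as it stands (ctrl), with the cameras (viewer) and the job (job).
- The arm moves only by the shell command python3 drive.py 'ROWS'. ROWS is a JSON list of rows, 1 to 8 of them, each of 5 numbers: dx, dy, dz in m, then a turn about the tool's z in degrees, then the finger opening in m; each row is the pose to reach, as a shift and turn from the pose commanded when the command began, along the tool's axes at that moment; what a row does not reach only later rows make up. A row lasts 1/8 s, in which the tool goes at most 0.0625 m and 10.7 degrees, less where a joint would pass 70% of its speed; a pose out of reach is approached as far as the arm can. The fingers move at their own pace and stop on an object; the grip force is fixed at half the most. Time passes only in rows, so rows that do not move let the fingers close. It prints the time, the measured TCP pose, the force, the opening and the grip force at its end.
- ctrl.get_obs(): the state, without advancing time (a new reading comes with each control period).
- viewer.snapshot(name): name is "side" or "top" or "wrist"; returns a dict with "frame" (420x560x3 uint8, red, green, blue), "z_map" (420x560 float32, m along the optical axis (not along the pixel's ray), 0 where there is no reading), "fovy" (degrees; the focal length in pixels is half the picture's height over the tangent of half this angle, whatever the lens; pixels are square), "cx", "cy" (the principal point, pixels), "R" (3x3) and "t" (3): a world point X has camera coordinates R X + t; the wrist camera has in their place "T_tool_cam" (4x4, takes a point from camera to tool coordinates, whose origin is the TCP and whose axes are the flange's). Camera axes: x right, y down, z forward; pixel columns grow to the right and rows downward; lengths in m; the calibration is good to about 2 mm. The wrist camera is an equidistant fisheye: a pixel r from the principal point sees the ray r / f radians off the axis. A picture is of the moment at which its call begins: read the wrist's pose just before it.
- job.close_job(): hands the job in; it is judged then, once.
The state is a dict: "clock": time; "joint_pos": joint angles; "qvel": joint speeds; "tau": joint torques, N m; "tool_pos": TCP position; "orientation": TCP orientation; "force": force on the tool from outside, world axes, zero at the start; "moment": the same for the moment, N m; "opening": finger opening in m; "gripper_force": force on a finger pad.
Only numpy, scipy, OpenCV 4.12 (cv2) and the standard library are available. Lean on these libraries where they do the work, as an engineer would, in place of code of your own. Each camera call takes 0.05 s, during which the arm holds its last target. There are 200 camera calls.

## Working session

There is one attempt and no reset: what is moved stays moved. The work goes in short steps, Python scripts to look and compute and a shell command to move; the robot and the scene stay as the last step left them, time stands still between calls to the robot, and variables do not carry over. Pictures are saved under pics/ and viewed, at most 10 in all, crops included, and the job is handed in when it is done.

```bash
ls; mkdir -p pics; cat > h.py <<'E'
import numpy as np,cv2
from plant import ctrl, viewer, job
from scipy.spatial.transform import Rotation as Ro
def snap(n):
    o=ctrl.get_obs(); s=viewer.snapshot(n); s['obs']=o; return s
def save(s,f): cv2.imwrite('pics/'+f,cv2.cvtColor(s['frame'],cv2.COLOR_RGB2BGR))
def cloud(s):
    z=s['z_map'];h,w=z.shape;f=h/2/np.tan(np.radians(s['fovy']/2))
    v,u=np.mgrid[:h,:w];x=(u-s['cx'])/f;y=(v-s['cy'])/f
    P=np.stack([x*z,y*z,z],-1); P[z<=0]=np.nan
    return (P-s['t'])@s['R']
E
python3 - <<'E'
from h import *
o=ctrl.get_obs();print(o)
for n in('side','top','wrist'):
    s=snap(n);save(s,n+'0.png');np.save(n+'0.npy',s,allow_pickle=True);print(n,s['fovy'],s['cx'],s['cy'],s.get('R'),s.get('t'),s.get('T_tool_cam'))
E
```

```text
drive.py
pics
plant.py
{'clock': 0.0, 'joint_pos': array([ 9.08202643e+01,  2.05899713e+01,  6.34776144e-01, -1.95937882e-02,
       -7.01355399e+01, -1.65080820e+01]), 'qvel': array([-0.11710924, -0.04528882, -0.06485117,  0.0446119 , -0.01115981,
        0.00245351]), 'tau': array([-6.90718957e-05, -5.82713342e+01,  2.93061268e+01,  6.99731871e+00,
        6.87642954e-03, -1.63073105e-04]), 'tool_pos': array([0.18240799, 0.64943113, 0.25064844]), 'orientation': array([ 1.79907771e+02, -8.12449714e-03, -1.56944836e+01]), 'force': array([-0.45166345, -0.21833838, -0.22992689]), 'moment': array([-0.03836794,  0.01630024,  0.03912118]), 'gripper_force': 0.0, 'opening': 0.0873160376037159}
side 44.93597354377702 281.3791888353805 206.03788553783133 [[ 0.99459706 -0.10257028  0.01600092]
 [-0.05510292 -0.65225348 -0.75599541]
 [ 0.08797932  0.75102912 -0.65438131]] [-0.64030277  0.15835993  0.99882691] None
top 57.40966936630706 279.2341018176639 211.85805612228893 [[-2.37045577e-03 -9.99870182e-01  1.59373753e-02]
 [-9.91797786e-01  3.13994273e-04 -1.27816484e-01]
 [ 1.27794887e-01 -1.61096369e-02 -9.91669777e-01]] [0.05477403 0.65193318 0.92547142] None
wrist 65.70646984690485 280.4129963530907 210.55258989068628 None None [[ 4.25661946e-04 -9.59878271e-01 -2.80416698e-01  7.55559799e-02]
 [ 9.99998948e-01  7.97351552e-04 -1.21140764e-03 -1.54837916e-04]
 [ 1.38639456e-03 -2.80415887e-01  9.59877601e-01 -1.33557639e-01]
 [ 0.00000000e+00  0.00000000e+00  0.00000000e+00  1.00000000e+00]]
```

View pics/side0.png

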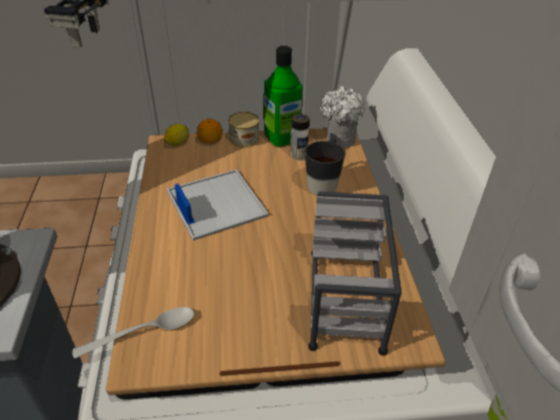

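View pics/top0.png

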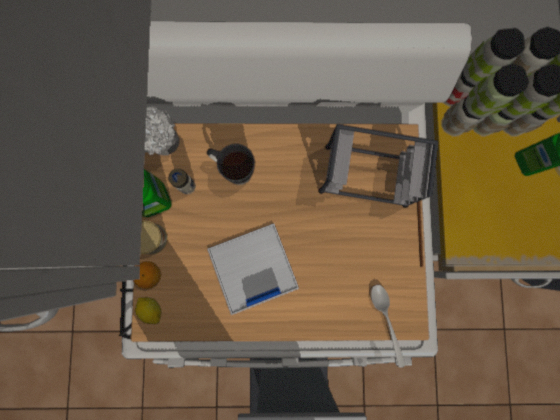

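Side view: sheet at about (217,203) with its grip at (184,204), and the rack at (352,270), open towards the left. Top view: grip at (265,297), rack at (380,165), mug at (236,163), jar at (180,180), and the cabinet over the left edge.

```bash
python3 - <<'E'
from h import *
for n in('top','side'):
    s=np.load(n+'0.npy',allow_pickle=True).item();P=cloud(s);hsv=cv2.cvtColor(s['frame'],cv2.COLOR_RGB2HSV)
    m=cv2.inRange(hsv,(105,130,60),(130,255,255))>0
    w=np.zeros_like(m); 
    if n=='top': w[270:315,230:310]=1
    else: w[175:230,165:205]=1
    B=P[m&w];B=B[np.isfinite(B).all(1)]
    print(n,'blue',len(B),np.percentile(B,[2,50,98],axis=0).round(4).tolist())
    T=B[B[:,2]>np.percentile(B[:,2],98)-.006]
    r=cv2.minAreaRect((T[:,:2]*1000).astype(np.float32));print(' top rect',r,len(T))
    # sheet: grey, z .076-.09
    sel=np.isfinite(P).all(2)&(P[...,2]>.07)&(P[...,2]<.1)&(hsv[...,1]<60)&(P[...,0]>.25)&(P[...,0]<.6)&(P[...,1]>-.05)&(P[...,1]<.3)
    sel=cv2.morphologyEx(sel.astype(np.uint8),cv2.MORPH_OPEN,np.ones((3,3)))>0
    S=P[sel];print(' sheet',len(S),np.percentile(S,[1,50,99],axis=0).round(4).tolist(),cv2.minAreaRect((S[:,:2]*1000).astype(np.float32)))
    a=cv2.inRange(hsv,(8,80,80),(25,255,255))>0
    W=P[a];W=W[np.isfinite(W).all(1)];W=W[(W[:,2]>0.03)&(W[:,2]<.12)];print(' wood z',np.median(W[:,2]),W.min(0),W.max(0))
    # rack
    sel=np.isfinite(P).all(2)&(P[...,2]>.095)&(P[...,2]<.30)&(P[...,0]>.45)&(P[...,0]<.8)&(P[...,1]<-.02)&(P[...,1]>-.5)
    R=P[sel];print(' rack',len(R),np.histogram(R[:,2],np.arange(.09,.3,.01)))
    for lo,hi in((.1,.125),(.15,.17),(.195,.22),(.218,.25)):
        K=R[(R[:,2]>lo)&(R[:,2]<hi)]
        print('  ',lo,len(K),np.median(K[:,2]) if len(K) else 0,cv2.minAreaRect((K[:,:2]*1000).astype(np.float32)) if len(K)>3 else 0)
    for nm,(x0,x1,y0,y1) in dict(mug=(.5,.75,.02,.17),jar=(.5,.7,.17,.26)).items():
        q=(P[...,2]>.12)&(P[...,0]>x0)&(P[...,0]<x1)&(P[...,1]>y0)&(P[...,1]<y1);Q=P[q]
        print(nm,np.percentile(Q,[1,50,99],axis=0).round(3).tolist() if len(Q) else 0)
E
```

```text
top blue 223 [[0.4342, 0.0584, 0.0806], [0.4497, 0.0932, 0.1257], [0.4658, 0.128, 0.1301]]
 top rect ((448.3832092285156, 92.25666046142578), (9.482604026794434, 77.34574127197266), 20.699735641479492) 142
 sheet 4601 [[0.4181, 0.0223, 0.0752], [0.515, 0.1244, 0.0792], [0.5958, 0.2124, 0.0855]] ((512.59423828125, 118.93960571289062), (167.01437377929688, 171.751708984375), 20.83675193786621)
 wood z 0.07512493908734946 [ 0.3445222  -0.65246898  0.03032594] [0.89182469 0.44090089 0.11995164]
 rack 3762 (array([ 60, 211, 236,  56,   8,   7, 216, 286,  35,  13,   9, 673, 906,
       777, 269,   0,   0,   0,   0,   0]), array([0.09, 0.1 , 0.11, 0.12, 0.13, 0.14, 0.15, 0.16, 0.17, 0.18, 0.19,
       0.2 , 0.21, 0.22, 0.23, 0.24, 0.25, 0.26, 0.27, 0.28, 0.29]))
   0.1 489 0.1103389714881523 ((738.1756591796875, -157.32693481445312), (214.3411865234375, 124.90695190429688), 81.32130432128906)
   0.15 502 0.16021428616465444 ((738.9317016601562, -157.09307861328125), (211.89820861816406, 123.20608520507812), 80.3977279663086)
   0.195 1585 0.21025726647816814 ((735.4578857421875, -158.045471
[... 1120 characters left out ...]
27, 0.28, 0.29]))
   0.1 2493 0.11100048386129677 ((738.3126220703125, -162.6885986328125), (211.8448944091797, 122.01104736328125), 80.29473876953125)
   0.15 2220 0.16055564029570912 ((738.1984252929688, -163.70626831054688), (209.8999481201172, 122.4521484375), 80.3182144165039)
   0.195 2182 0.2104062460278124 ((737.1680297851562, -163.32791137695312), (210.72706604003906, 121.94664001464844), 80.89524841308594)
   0.218 1634 0.22846089875829423 ((739.6085815429688, -159.51148986816406), (218.9559783935547, 121.68058013916016), 80.2874526977539)
mug [[0.707, 0.109, 0.121], [0.726, 0.12, 0.151], [0.749, 0.167, 0.175]]
jar [[0.512, 0.257, 0.447], [0.582, 0.259, 0.45], [0.693, 0.26, 0.454]]
```

```bash
python3 - <<'E'
import cv2
a=cv2.imread('pics/top0.png')[110:220,310:450];b=cv2.imread('pics/side0.png')[185:360,300:410]
a=cv2.resize(a,(420,330));b=cv2.resize(b,(330,525))
import numpy as np
c=np.zeros((525,750,3),np.uint8);c[:330,:420]=a;c[:,420:]=b;cv2.imwrite('pics/rackcrop.png',c)
E
```

```text
(no output)
```

View pics/rackcrop.png

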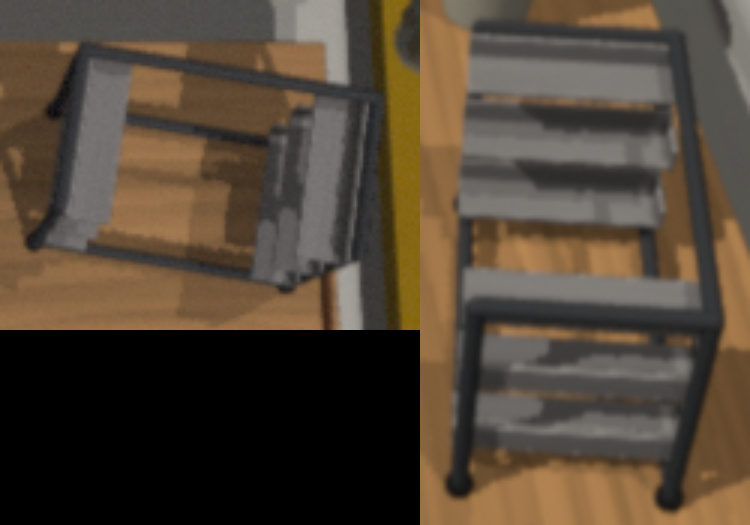

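The rack's open front faces the robot (-x), and its rails and frame are clear in both views. Next I check for obstacles on the way (cabinet, bottle) and work out the pickup in tool axes.

```bash
cat >> h.py <<'E'
def rel(p,yaw):
    """shift in tool axes + turn about tool z from the present (commanded~measured) pose"""
    o=ctrl.get_obs();R=Ro.from_euler('xyz',o['orientation'],degrees=True).as_matrix()
    d=R.T@(np.array(p)-o['tool_pos']);dy=(yaw-o['orientation'][2]+180)%360-180
    print('at',o['tool_pos'].round(4),o['orientation'].round(2),'t',round(o['clock'],2),'-> rel',d.round(4),'turn',round(-dy,2))
E
python3 - <<'E'
from h import *
for n in('top','side'):
    s=np.load(n+'0.npy',allow_pickle=True).item();P=cloud(s).reshape(-1,3);P=P[np.isfinite(P).all(1)]
    C=P[(P[:,2]>.35)&(P[:,1]>.1)];print(n,'high',np.percentile(C,[.5,50,99.5],axis=0).round(3).tolist())
    C=P[(P[:,1]>.2)&(P[:,1]<.9)&(P[:,2]>.12)&(P[:,2]<.42)]
    for x in np.arange(.1,.8,.05):
        K=C[(C[:,0]>x)&(C[:,0]<x+.05)]
        if len(K)>5: print(round(x,2),len(K),'y',K[:,1].min().round(3),K[:,1].max().round(3),'zmax',K[:,2].max().round(3))
t=np.radians(20.8);p=np.array([.449,.092]);rel([*p,.26],-69.2);rel([*p,.118],-69.2)
E
```

```text
top high [[0.465, 0.259, 0.449], [0.634, 0.26, 0.645], [0.887, 0.327, 0.745]]
0.4 231 y 0.334 0.373 zmax 0.13
0.45 196 y 0.333 0.382 zmax 0.133
0.5 187 y 0.333 0.377 zmax 0.137
0.55 421 y 0.323 0.368 zmax 0.136
0.6 273 y 0.327 0.368 zmax 0.223
0.65 650 y 0.262 0.334 zmax 0.244
0.7 408 y 0.257 0.337 zmax 0.234
0.75 461 y 0.201 0.358 zmax 0.206
side high [[0.518, 0.101, 0.351], [1.081, 0.213, 0.408], [1.083, 0.493, 0.49]]
0.1 230 y 0.556 0.612 zmax 0.335
0.15 954 y 0.544 0.702 zmax 0.336
0.2 421 y 0.56 0.726 zmax 0.335
0.4 117 y 0.334 0.369 zmax 0.13
0.45 93 y 0.333 0.378 zmax 0.134
0.5 125 y 0.332 0.378 zmax 0.133
0.55 382 y 0.322 0.404 zmax 0.135
0.6 493 y 0.324 0.396 zmax 0.242
0.65 1806 y 0.262 0.378 zmax 0.313
0.7 780 y 0.255 0.369 zmax 0.26
0.75 433 y 0.201 0.385 zmax 0.207
at [0.1824 0.6496 0.2508] [ 1.7993e+02 -1.0000e-02 -1.5690e+01] t 0.15 -> rel [ 0.4074  0.4647 -0.0085] turn 53.51
at [0.1824 0.6496 0.2508] [ 1.7993e+02 -1.0000e-02 -1.5690e+01] t 0.15 -> rel [0.4074 0.4645 0.1335] turn 53.51
```

```bash
python3 drive.py '[[0.03,0.045,0,4,0.088],[0.065,0.095,0,9,0.088],[0.095,0.145,0,14,0.088],[0.13,0.195,0,19,0.088],[0.16,0.24,0,24,0.088],[0.175,0.262,0,27,0.088],[0.215,0.30,0,33,0.088],[0.26,0.335,0,40,0.088]]'; python3 -c "
from h import *
rel([.449,.092,.19],-69.2)"
```

```text
clock: 1.15
tool_pos: [0.3427, 0.2562, 0.2519]
orientation: [-179.9, 0.0, -55.8]
force: [1.5, 0.7, -0.2]
opening: 0.0876
gripper_force: 0.0
at [0.3427 0.2562 0.2519] [-1.7995e+02  3.0000e-02 -5.5800e+01] t 1.15 -> rel [0.1956 0.0044 0.0618] turn 13.4
```

```bash
python3 drive.py '[[0.05,0.001,0.01,4,0.088],[0.1,0.002,0.03,9,0.088],[0.15,0.004,0.05,13.4,0.088],[0.196,0.004,0.05,13.4,0.088],[0.196,0.004,0.05,13.4,0.088],[0.196,0.004,0.05,13.4,0.088]]'; cat >> h.py <<'E'
def wcloud(s):
    z=s['z_map'];h,w=z.shape;f=h/2/np.tan(np.radians(s['fovy']/2))
    v,u=np.mgrid[:h,:w];x=u-s['cx'];y=v-s['cy'];r=np.hypot(x,y)+1e-9;k=np.tan(r/f)/r
    P=np.stack([x*k*z,y*k*z,z],-1);P[z<=0]=np.nan
    T=s['T_tool_cam'];P=P@T[:3,:3].T+T[:3,3]
    return P@Ro.from_euler('xyz',s['obs']['orientation'],degrees=True).as_matrix().T+s['obs']['tool_pos']
def blue(s,P,win=None):
    hsv=cv2.cvtColor(s['frame'],cv2.COLOR_RGB2HSV);m=cv2.inRange(hsv,(105,130,40),(130,255,255))>0
    B=P[m&np.isfinite(P).all(2)]; return B
E
python3 - <<'E'
from h import *
s=snap('wrist');save(s,'w1.png');P=wcloud(s);B=blue(s,P)
B=B[(abs(B[:,0]-.449)<.06)&(abs(B[:,1]-.092)<.08)]
print(len(B),np.percentile(B,[2,50,98],axis=0).round(4).tolist())
T=B[B[:,2]>np.percentile(B[:,2],98)-.008];print(cv2.minAreaRect((T[:,:2]*1000).astype(np.float32)))
print('z wood med',np.nanmedian(P[...,2]))
rel([.449,.092,.114],-69.2)
E
```

```text
clock: 1.9
tool_pos: [0.4495, 0.0929, 0.2014]
orientation: [180.0, 0.0, -69.1]
force: [-0.5, -0.3, 1.2]
opening: 0.088
gripper_force: 0.0
2232 [[0.4313, 0.0563, 0.0825], [0.4505, 0.0891, 0.1275], [0.4668, 0.1284, 0.1294]]
((448.57958984375, 92.97093200683594), (9.913065910339355, 76.47570037841797), 21.200143814086914)
z wood med 0.07766496691766159
at [0.4494 0.0934 0.2015] [-1.800e+02  1.000e-02 -6.908e+01] t 1.95 -> rel [0.0011 0.0009 0.0875] turn 0.12
```

View pics/w1.png

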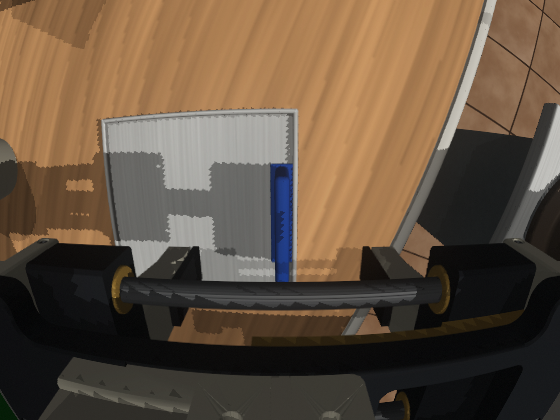

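The wrist view shows the blue plate at (282,225), midway between the open fingers at (180,285) and (385,285). All three views agree to within 2 mm, so I descend and grip.

```bash
python3 drive.py '[[0.001,0,0.04,-0.1,0.088],[0.001,0,0.075,-0.1,0.088],[0.001,0,0.0875,-0.1,0.088],[0.001,0,0.0875,-0.1,0.088],[0.001,0,0.0875,-0.1,0.002],[0.001,0,0.0875,-0.1,0.002],[0.001,0,0.0875,-0.1,0.002],[0.001,0,0.0875,-0.1,0.002]]'; python3 drive.py '[[0,0,0,0,0.002],[0,0,0,0,0.002],[0,0,0,0,0.002]]'
```

```text
clock: 2.95
tool_pos: [0.4499, 0.092, 0.1144]
orientation: [-180.0, 0.0, -69.0]
force: [-0.3, 0.4, 0.5]
opening: 0.0532
gripper_force: 0.0
clock: 3.32
tool_pos: [0.4498, 0.0919, 0.114]
orientation: [180.0, -0.0, -69.0]
force: [0.2, 0.1, -1.1]
opening: 0.0231
gripper_force: 0.0
```

```bash
python3 drive.py '[[0,0,0,0,0.002],[0,0,0,0,0.002],[0,0,0,0,0.002],[0,0,0,0,0.002]]'; python3 drive.py '[[0,0,-0.015,0,0.002],[0,0,-0.04,0,0.002],[0,0,-0.07,0,0.002],[0,0,-0.1,0,0.002],[0,0,-0.1,0,0.002],[0,0,-0.1,0,0.002]]'
python3 - <<'E'
from h import *
o=ctrl.get_obs();print(o['tool_pos'],o['orientation'],o['force'],o['moment'],o['opening'])
for n in('top','side'):
    s=snap(n);save(s,n+'2.png');P=cloud(s);hsv=cv2.cvtColor(s['frame'],cv2.COLOR_RGB2HSV)
    # sheet in frame: x' along sheet
    t=np.radians(21);ex=np.array([np.cos(t),np.sin(t)]);ey=np.array([-ex[1],ex[0]])
    d=P[...,:2]-o['tool_pos'][:2];X=d@ex;Y=d@ey
    m=np.isfinite(P).all(2)&(X>.03)&(X<.16)&(abs(Y)<.1)&(P[...,2]>.12)&(P[...,2]<.24)
    A=np.c_[X[m],Y[m],np.ones(m.sum())];z=P[...,2][m];c=np.linalg.lstsq(A,z,rcond=None)[0]
    k=abs(z-A@c)<.006;c=np.linalg.lstsq(A[k],z[k],rcond=None)[0]
    print(n,m.sum(),'slope deg x,y',np.degrees(np.arctan(c[:2])),'z floor at tcp',c[2],'X range',np.percentile(X[m],[1,99]))
E
```

```text
clock: 3.82
tool_pos: [0.4497, 0.0918, 0.114]
orientation: [180.0, -0.0, -69.0]
force: [-0.0, -0.1, -0.4]
opening: 0.0099
gripper_force: 30.0
clock: 4.58
tool_pos: [0.4489, 0.0916, 0.2129]
orientation: [179.9, 0.0, -69.0]
force: [-0.6, -0.2, -4.3]
opening: 0.0097
gripper_force: 30.0
[0.44894421 0.09162903 0.21291347] [ 1.79898243e+02  1.59231803e-02 -6.90113751e+01] [-0.64091677 -0.16017657 -4.30072806] [-0.06926825  0.19760856  0.0107965 ] 0.009653360516331833
top 3253 slope deg x,y [ 0.15923375 -0.01559581] z floor at tcp 0.17787522304280068 X range [0.03227192 0.15052643]
side 3048 slope deg x,y [ 0.2668437  -0.15857212] z floor at tcp 0.17751530168208252 X range [0.0317817 0.1515034]
```

View pics/side2.png

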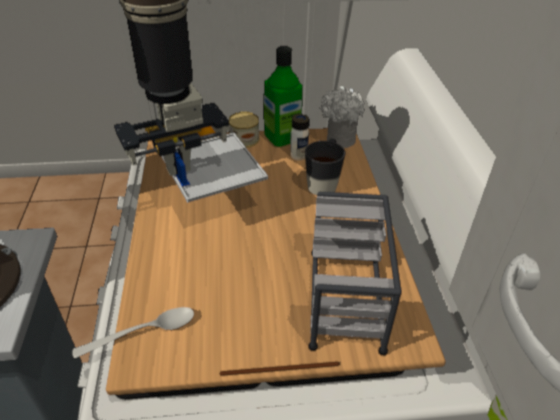

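The side view shows the sheet lifted level (gripper at 175,130, sheet at 215,165), and the measured tilt is under 0.3°. Next: the pose in front of the rack.

```bash
python3 -c "
from h import *
rel([.48,-.02,.213],-85);rel([.512,-.1209,.204],-99.7)"
```

```text
at [0.449  0.0915 0.2127] [ 1.7985e+02 -1.0000e-02 -6.9000e+01] t 4.67 -> rel [ 0.1152  0.011  -0.0003] turn 16.0
at [0.449  0.0915 0.2127] [ 1.7985e+02 -1.0000e-02 -6.9000e+01] t 4.67 -> rel [0.2209 0.0172 0.0088] turn 30.7
```

```bash
python3 drive.py '[[0.015,0.001,0,2,0.002],[0.045,0.003,0,6,0.002],[0.08,0.005,0,11,0.002],[0.115,0.01,0,16,0.002],[0.15,0.012,0,21,0.002],[0.185,0.015,0.003,26,0.002],[0.21,0.017,0.006,29.5,0.002],[0.221,0.017,0.009,30.7,0.002]]'; python3 drive.py '[[0,0,0,0,0.002],[0,0,0,0,0.002]]'
cat > chk.py <<'E'
from h import *
import sys
o=ctrl.get_obs();tag=sys.argv[1];print(o['tool_pos'],o['orientation'],o['force'].round(1),o['opening'])
for n in('top','side'):
    s=snap(n);save(s,n+tag+'.png');P=cloud(s)
    f=np.isfinite(P).all(2)
    K=P[f&(P[...,2]>.218)&(P[...,2]<.25)&(P[...,0]>.66)&(P[...,0]<.85)&(P[...,1]<-.03)&(P[...,1]>-.3)];print(n,'rack top',cv2.minAreaRect((K[:,:2]*1000).astype(np.float32)))
    t=np.radians(90+o['orientation'][2]);ex=np.array([np.cos(t),np.sin(t)]);ey=np.array([-ex[1],ex[0]])
    d=P[...,:2]-o['tool_pos'][:2];X=d@ex;Y=d@ey
    m=f&(X>.04)&(X<.14)&(abs(Y)<.06)&(P[...,2]>.15)&(P[...,2]<.2)
    A=np.c_[X[m],Y[m],np.ones(m.sum())];z=P[...,2][m];c=np.linalg.lstsq(A,z,rcond=None)[0]
    m=f&(abs(P[...,2]-(c[0]*X+c[1]*Y+c[2]+.003))<.007)&(X>-.03)&(X<.18)&(abs(Y)<.1);r=cv2.minAreaRect((P[m][:,:2]*1000).astype(np.float32))
    print(n,'sheet slope',np.degrees(c[:2]).round(2),'floor z',c[2].round(4),'X',np.percentile(X[m],[.5,99.5]).round(4),'Y',np.percentile(Y[m],[.5,99.5]).round(4),r)
E
python3 chk.py 3; python3 -c "
from h import *
rel([.6455,-.1438,.203],-99.7)"
```

```text
clock: 5.68
tool_pos: [0.5129, -0.1223, 0.204]
orientation: [179.9, -0.0, -99.9]
force: [-0.4, -0.5, -3.1]
opening: 0.01
gripper_force: 30.0
clock: 5.92
tool_pos: [0.5129, -0.1201, 0.2049]
orientation: [180.0, 0.0, -99.6]
force: [0.0, 0.2, -3.8]
opening: 0.01
gripper_force: 30.0
[ 0.51293736 -0.12012295  0.20488192] [ 1.79973534e+02  7.64759704e-04 -9.96487203e+01] [ 0.   0.2 -3.8] 0.01000577157936874
top rack top ((738.255859375, -159.68121337890625), (218.42933654785156, 122.78520965576172), 80.22066497802734)
top sheet slope [-0.1  -0.06] floor z 0.17 X [0.0299 0.168 ] Y [-0.0832  0.0863] ((612.0761108398438, -136.3118133544922), (197.8956298828125, 150.81448364257812), 79.3839340209961)
side rack top ((739.4450073242188, -159.7369842529297), (218.7508544921875, 122.62969207763672), 80.61864471435547)
side sheet slope [-0.07  0.03] floor z 0.1703 X [-0.01    0.1692] Y [-0.0828  0.0889] ((595.9095458984375, -134.06378173828125), (199.49522399902344, 191.58456420898438), 80.30888366699219)
at [ 0.5131 -0.1198  0.2052] [-1.7999e+02  1.0000e-02 -9.9620e+01] t 6.03 -> rel [ 0.0015 -0.1346  0.0022] turn 0.08
```

View pics/top3.png

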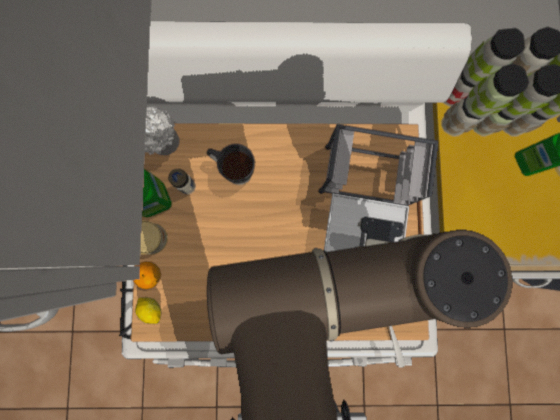

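The top view shows the sheet (365,222) lined up with the rack mouth (380,190). The underside is about 5 mm above the middle rails, and the mug and jar are unmoved. I slide it in.

```bash
python3 drive.py '[[0.002,-0.012,0,0,0.002],[0.002,-0.03,0,0,0.002],[0.002,-0.05,0.001,0,0.002],[0.002,-0.07,0.002,0,0.002],[0.002,-0.09,0.002,0,0.002],[0.002,-0.105,0.002,0,0.002],[0.002,-0.115,0.002,0,0.002],[0.002,-0.115,0.002,0,0.002]]'; python3 drive.py '[[0,0,0.001,0,0.002],[0,0,0.002,0,0.002],[0,0,0.003,0,0.002],[0,0,0.003,0,0.002]]'; python3 chk.py 4;python3 -c "
from h import *
rel([.6455,-.1438,.199],-99.7)"
```

```text
clock: 7.02
tool_pos: [0.6267, -0.1419, 0.2026]
orientation: [180.0, -0.0, -99.7]
force: [-0.2, -0.7, -3.2]
opening: 0.0099
gripper_force: 30.0
clock: 7.52
tool_pos: [0.626, -0.1417, 0.2001]
orientation: [-180.0, 0.0, -99.7]
force: [0.3, -0.2, -4.1]
opening: 0.0097
gripper_force: 30.0
[ 0.62601263 -0.14174394  0.2001434 ] [-1.79998021e+02  1.64952012e-03 -9.96808164e+01] [ 0.3 -0.2 -4.1] 0.009738785463969083
top rack top ((794.6194458007812, -159.98745727539062), (46.75724411010742, 211.34811401367188), 2.1811015605926514)
at [ 0.6261 -0.1418  0.2002] [-179.99   -0.    -99.68] t 7.58 -> rel [-0.0013 -0.0195  0.0012] turn 0.02Traceback (most recent call last):
  File "chk.py", line 13, in <module>
    print(n,'sheet slope',np.degrees(c[:2]).round(2),'floor z',c[2].round(4),'X',np.percentile(X[m],[.5,99.5]).round(4),'Y',np.percentile(Y[m],[.5,99.5]).round(4),r)
                                                                                 ~~~~~~~~~~~~~^^^^^^^^^^^^^^^^
    return _quantile_unchecked(
        a, q, axis, out, overwrite_input, method, keepdims, weights)
    return _ureduce(a,
                    func=_quantile_ureduce_func,
    ...<5 lines>...
                    overwrite_input=overwrite_input,
                    method=method)
    r = func(a, **kwargs)
    result = _quantile(arr,
                       quantiles=q,
    ...<2 lines>...
                       out=out,
                       weights=wgt)
    slices_having_nans = np.isnan(arr[-1, ...])
                                  ~~~^^^^^^^^^
IndexError: index -1 is out of bounds for axis 0 with size 0
```

```bash
python3 drive.py '[[0,-0.006,0,0,0.002],[0,-0.012,0,0,0.002],[0,-0.016,0.001,0,0.002],[0,-0.016,0.002,0,0.002]]'; python3 - <<'E'
from h import *
s=snap('side');save(s,'side5.png')
E
```

```text
clock: 8.07
tool_pos: [0.6427, -0.1447, 0.199]
orientation: [-179.9, -0.0, -99.7]
force: [-2.7, 1.5, 6.0]
opening: 0.0101
gripper_force: 30.0
```

View pics/side5.png

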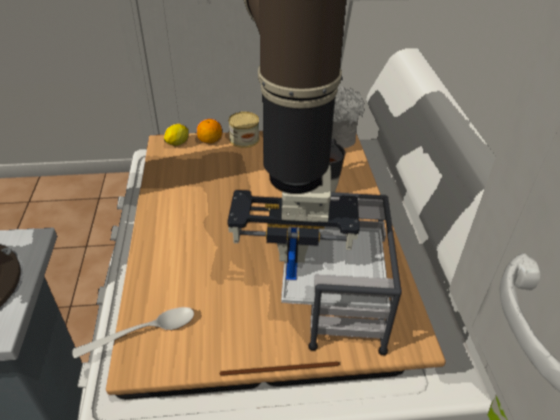

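The side view shows the sheet (330,270) inside the rack under the top rails, grip outside at (292,258), mug clear. The upward force confirms it rests on the rails. Now I ease it to the stops.

```bash
python3 drive.py '[[0,-0.001,0,0,0.002],[0,-0.002,0,0,0.002],[0,-0.003,0,0,0.002],[0,-0.003,0,0,0.002]]'; python3 drive.py '[[0,-0.001,0,0,0.002],[0,-0.002,0,0,0.002],[0,-0.002,0,0,0.002]]'
```

```text
clock: 8.62
tool_pos: [0.6445, -0.1451, 0.199]
orientation: [180.0, -0.0, -99.7]
force: [-5.2, 0.7, 6.7]
opening: 0.01
gripper_force: 30.0
clock: 9.0
tool_pos: [0.6457, -0.1454, 0.1991]
orientation: [179.9, -0.0, -99.7]
force: [-9.1, 2.0, 8.0]
opening: 0.0102
gripper_force: 30.0
```

```bash
python3 drive.py '[[0,-0.001,0,0,0.002],[0,-0.002,0,0,0.002],[0,-0.002,0,0,0.002]]'; python3 drive.py '[[0,-0.001,0,0,0.002],[0,-0.002,0,0,0.002],[0,-0.002,0,0,0.002]]'
```

```text
clock: 9.38
tool_pos: [0.6457, -0.1454, 0.1991]
orientation: [179.7, -0.0, -99.7]
force: [-15.8, 5.5, 12.9]
opening: 0.01
gripper_force: 30.0
clock: 9.75
tool_pos: [0.6458, -0.1454, 0.199]
orientation: [179.5, -0.0, -99.7]
force: [-23.7, 8.8, 16.9]
opening: 0.01
gripper_force: 30.1
```

It is against the stops: the position holds still while the force climbs. I relax the push, open and look.

```bash
python3 drive.py '[[0,0.002,0,0,0.002],[0,0.004,0,0,0.002],[0,0.004,0,0,0.002],[0,0.004,0,0,0.05],[0,0.004,0,0,0.05],[0,0.004,0,0,0.05],[0,0.004,0,0,0.05],[0,0.004,0,0,0.05]]'; python3 drive.py '[[0,0,0,0,0.05],[0,0,0,0,0.05],[0,0,0,0,0.05]]'
```

```text
clock: 10.75
tool_pos: [0.647, -0.1454, 0.198]
orientation: [180.0, -0.0, -99.7]
force: [-0.2, -0.2, -0.8]
opening: 0.0489
gripper_force: 0.0
clock: 11.12
tool_pos: [0.6469, -0.1453, 0.1981]
orientation: [180.0, 0.0, -99.7]
force: [0.6, 0.3, 0.2]
opening: 0.0504
gripper_force: 0.0
```

```bash
python3 drive.py '[[0,0,-0.02,0,0.05],[0,0,-0.06,0,0.05],[0,0,-0.1,0,0.05],[0,0.05,-0.13,0,0.05],[0,0.11,-0.13,0,0.05],[0,0.17,-0.13,0,0.05],[0,0.2,-0.13,0,0.05],[0,0.2,-0.13,0,0.05]]'; python3 drive.py '[[0,0,0,0,0.05],[0,0,0,0,0.05],[0,0,0,0,0.05]]'
python3 - <<'E'
from h import *
c=np.array([.7387,-.1597]);t=np.radians(-9.7);ex=np.array([np.cos(t),np.sin(t)]);ey=np.array([-ex[1],ex[0]])
for n in('side','top','wrist'):
    s=snap(n);save(s,n+'6.png');P=wcloud(s) if n=='wrist' else cloud(s)
    B=blue(s,P);d=B[:,:2]-c;X=d@ex;Y=d@ey;k=(abs(Y)<.06)&(X>-.14)&(X<-.05)
    if k.sum()<10: print(n,'few',k.sum());continue
    T=k&(B[:,2]>np.percentile(B[k,2],98)-.006)
    print(n,'grip z98',np.percentile(B[k,2],98).round(4),'top X',np.percentile(X[T],[2,50,98]).round(4),'Y',np.percentile(Y[T],[2,50,98]).round(4),cv2.minAreaRect((B[T][:,:2]*1000).astype(np.float32)))
    d=P[...,:2]-c;X=d@ex;Y=d@ey;m=np.isfinite(P).all(2)&(X>-.08)&(X<.05)&(abs(Y)<.06)&(abs(P[...,2]-.165)<.02)
    A=np.c_[X[m],Y[m],np.ones(m.sum())];k=np.linalg.lstsq(A,P[...,2][m],rcond=None)[0];print(' floor slope',np.degrees(k[:2]).round(2),'z',k[2].round(4))
E
python3 -c "
import cv2,numpy as np
a=cv2.imread('pics/side6.png');b=cv2.imread('pics/top6.png')
cv2.imwrite('pics/fin.png',np.hstack([cv2.resize(a,(400,300)),cv2.resize(b,(400,300))]))"
```

```text
clock: 12.12
tool_pos: [0.4481, -0.1115, 0.3294]
orientation: [-179.8, 0.1, -99.6]
force: [0.4, 0.1, 0.3]
opening: 0.0501
gripper_force: 0.0
clock: 12.5
tool_pos: [0.4503, -0.1117, 0.3275]
orientation: [179.9, -0.0, -99.7]
force: [-0.8, -0.3, -0.7]
opening: 0.0502
gripper_force: 0.0
side grip z98 0.2139 top X [-0.0981 -0.0939 -0.0889] Y [-0.0382 -0.0074  0.0358] ((645.9296264648438, -143.94091796875), (78.43736267089844, 9.534858703613281), 82.6384048461914)
 floor slope [0.08 0.01] z 0.1644
top grip z98 0.2147 top X [-0.0993 -0.0958 -0.092 ] Y [-0.0348  0.0012  0.0372] ((644.5873413085938, -142.99371337890625), (76.08975982666016, 7.617923259735107), 80.5986328125)
 floor slope [ 0.05 -0.03] z 0.1642
wrist grip z98 0.2142 top X [-0.1001 -0.097  -0.091 ] Y [-0.0369 -0.0009  0.0378] ((644.838134765625, -142.5049591064453), (78.7236328125, 10.675537109375), 80.12297058105469)
 floor slope [0.01 0.09] z 0.1655
```

View pics/fin.png

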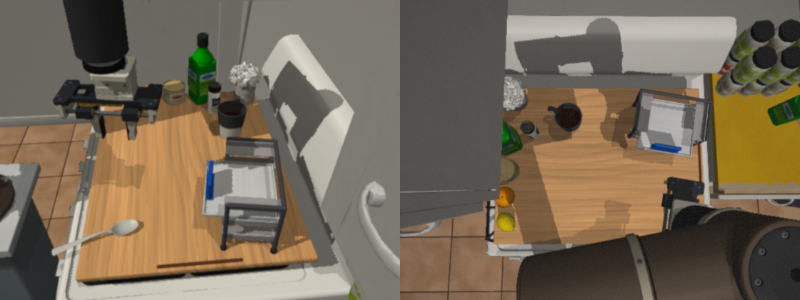

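The combined view shows the sheet level in the rack (side view 240,190; top view 670,130), with the grip outward at X of about -95 mm (home is -94.5). The floor is at z≈0.1645, which fits the middle rails, and the mug, jar and arm are all clear. Handing in.

```bash
python3 -c "
from plant import ctrl, viewer, job
print(job.close_job())"
```

```text
the job is handed in; nothing more can be done
None
```

The baking sheet is on the rack's middle rails, pushed back to the stops with the grip outward and released; the mug and jar look unmoved, and I handed the job in at about 12.7 s (no verdict was returned).

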